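Load the filter carrier under the reader head

TASK

Slide the filter carrier with the blue grip nose first between the guide rails and under the low head of the white reader, until it is fully home: the hidden backstop first gives softly, so keep pushing until it resists firmly, but gently, never with more than 15 N on the reader. Let the carrier go, then press the green start button right down and release it, leaving the carrier home and everything else on the bench where it stands.

Things in the scene. Friction and masses are not known exactly. Their poses are not given: they have to be found in the camera images.
- grip (a point): Centre of the blue upright grip of the filter carrier; x points along the carrier to its nose, z up. The grip is 14 (x) x 30 (y) x 40 (z) mm and stands on the carrier's plate, from 10 to 50 mm above the bench; its centre is 30 mm above the bench when the carrier lies flat. It can be pinched from above across its 30 mm width.
- carrier: The filter carrier: an aluminium plate 140 (x) x 60 (y) x 10 (z) mm carrying two white filter discs, with the blue grip near its rear (-x) end, about 0.35 kg, lying loose and flat on the steel bench. Origin: centre of its underside; +x points to the nose, 70 mm ahead; the grip's centre is at x = -62 mm, so the nose is 132 mm ahead of the grip's centre.
- reader: White filter reader fixed to the bench: a gantry head 105 (x) x 180 (y) mm, 75 mm tall, over a low tunnel floored by the bench. Origin on the bench on the tunnel's centre line; +x is the push direction, away from the robot; y left. Tunnel 66 mm wide, roof 13 mm up, mouth at x = -15 mm, far end at x = 90 mm. Grey wing left of it: x -55 to 15, y 90 to 135 mm, 20 mm high.
- mouth (a point): Centre of the tunnel's mouth at bench level, 15 mm before the reader's origin, same axes. Two aluminium guide rails 14 mm high lead to it: 66 mm apart from 36 mm before the mouth, and flaring out before that to about 80 mm apart at 60 mm before it.
- stop: Sprung backstop hidden in the tunnel. This point is only its mounting, 96 mm ahead of the reader's origin. The pad that meets the nose is set differently each time: at rest its face is 30 to 79 mm ahead of the reader's origin. It gives softly (0.2 to 0.9 N) for 6 mm, then meets a firm buffer (2 N, then 4 N per mm). Home: soft pad fully in. Bench friction (1 to 5 N) then keeps the carrier there.
- start (a joint): The round green start button on the reader's wing, 28 mm diameter: 0 when up, 0.006 m fully down (about 4 N), springs back.
- start_top (a point): Centre of the top face of the green start button (pressed straight down).
- bottle_a: Bystander, to be left alone: clear bottle with blue cap, 68 mm diameter, 170 mm tall; origin: centre of its underside.
- bottle_b: Bystander, to be left alone: clear bottle with blue cap, 68 mm diameter, 170 mm tall; origin: centre of its underside.
- beaker: Bystander, to be left alone: clear open beaker, 72 mm diameter, 100 mm tall; origin: centre of its underside.
- dishes: Bystander, to be left alone: stack of two clear dishes, 90 mm diameter, 29 mm tall; origin: centre of its underside.
- funnel: Bystander, to be left alone: steel filter cup, 72 mm diameter, 85 mm tall; origin: centre of its underside.
- filter_box: Bystander, to be left alone: yellow box 90 x 60 x 35 mm; origin: centre of its underside.
- reagent: Bystander, to be left alone: white jar with red cap, 60 mm diameter, 120 mm tall; origin: centre of its underside.
Mind the look-alikes: they are no part of the job. What is shaped like the carrier but orange is not meant.

How it is judged:
By the outcome, as a careful person would: the job done as asked, in the order asked, and still so for the second after the job is handed in, with the robot touching nothing.
It also fails if it takes over 72 s, if anything falls off the work surface, if the arm or the gripper's body presses on something with over 40 N, if the wrist force passes 120 N, or if a joint passes its speed limit or range.

ROBOT

A 6-joint arm with a two-finger parallel gripper is mounted at the origin on the work surface. World frame = base frame: x ahead of the robot, y to its left, z up, the work surface at z = 0. Lengths are in mm, angles in rad, forces in N, time in s.
With the tool pointing down it reaches from about 350 to 975 mm from the base axis. Payload 7.1 kg.
Tool frame: the origin (TCP) lies on the front face of the gripper's body, between the roots of the fingers; the fingertips stand 80 mm ahead of it and the grasp point (between the pads) lies 61 mm ahead of it (env.tips_ahead is the distance from the TCP to the fingertips, in mm); z points along the fingers, y is the line along which they close (so a half turn about z gives the same grasp; the last joint's range is limited). The gripper opens to 88 mm and grips with 3 to 60 N. Pads are 20 mm wide; open, the fingers measure 115 mm over their backs; the gripper's body (75 mm by 178 mm) begins 61 mm behind the grasp point.
Start: joints at [-1.324, 0.423, 1.63, -0, 1.089, -0.019], TCP at [164.195, -603.03, 302.675] pointing down, gripper open.
Joint ranges: [-3, 3], [-0.9, 2.11], [0.09, 2.58], [-1.31, 4.45], [0.11, 2.69], [-2.54, 2.54]. Speed limits (rad/s): [2.39, 2.39, 3.01, 3.14, 3.14, 3.14].

INTERFACE

Orientations are given as a unit quaternion [x, y, z, w].
In Python, from station import env, set_gripper, viewer, workorder gives the robot as it stands. Calls block until the motion is done:
- env.reach(position, orientation): joint-space move of the TCP to a pose.
- env.move_l(position, rot=None, rate=150, f_stop=None): straight line of the TCP; rot=None keeps the orientation; rate is the mean speed in mm/s. With f_stop (N) it stops when the force on the tool has changed by that much, and returns True; else False.
- env.move_joints(angles): joint-space move.
- set_gripper(opening): finger opening in mm; the grip force is fixed at half the most; returns when the fingers have stopped.
- env.hold(seconds).
- env.ik(position, orientation): joint angles nearest the present ones, or None.
- env.read_state(): the state.
- viewer.camera(name): name is "scene" or "top" or "wrist"; returns the picture (480x640x3 uint8, blue, green, red); there is no depth.
- viewer.camera_params(name): a dict with "fx", "fy", "cx", "cy" (pixels), "dist" ([k1, k2, p1, p2, k3] as OpenCV has them; the pictures are not rectified), "pose" (4x4, takes a point from camera to world coordinates); the wrist camera has in their place "tool_from_camera" (4x4, takes a point from camera to tool coordinates, whose origin is the TCP and whose axes are the flange's). Camera axes: x right, y up, looking along -z (the intrinsics and any distortion apply to the point x, -y, -z); pixel columns grow to the right and rows downward; lengths in mm; the calibration is good to about 2 mm. A picture is of the moment at which its call begins: read the wrist's pose just before it. camera_params takes no time and is no camera call.
A pose or a line that the arm cannot do raises env.IKError and nothing moves.
- workorder.sign_off(): hands the job in; it is judged then, once.
The state is a dict: "time_s": time; "qpos": joint angles; "dq": joint speeds; "tau": joint torques, N m; "tool_pos": TCP position; "orientation": TCP orientation; "force": force on the tool from outside, world axes, zero at the start; "wrist_torque": the same for the moment, N m; "width": finger opening in mm; "grip_force": force on a finger pad.
Only numpy, scipy, OpenCV 4.12 (cv2) and the standard library are available. Lean on these libraries where they do the work, as an engineer would, in place of code of your own. Each camera call takes 0.05 s, during which the arm holds its last target. There are 200 camera calls.

## Working session

There is one attempt and no reset: what is moved stays moved. The work goes in short steps, each a Python script; the robot and the scene stay as the last script left them, time stands still between calls to the robot, and variables do not carry over. Pictures are saved under pics/ and viewed, at most 10 in all, crops included, and the job is handed in when it is done.

```bash
mkdir -p pics; ls; python3 - <<'E'
from station import env,viewer
import cv2,numpy as np
for n in("scene","top"):
    cv2.imwrite(f"pics/{n}0.png",viewer.camera(n)); p=viewer.camera_params(n); print(n,p)
print(viewer.camera_params("wrist"),env.read_state()["orientation"],env.read_state()["time_s"])
E
```

```text
pics
scene {'fx': 434.5072888215528, 'fy': 434.5072888215528, 'cx': 317.55112471765227, 'cy': 238.02222045630464, 'dist': array([0.00582286, 0.        , 0.        , 0.        , 0.        ]), 'pose': array([[ 8.53996814e-01, -4.47943210e-01,  2.64643764e-01,
         8.59563396e+02],
       [ 5.20276292e-01,  7.33871548e-01, -4.36743783e-01,
        -4.38153460e+02],
       [ 1.42188365e-03,  5.10665675e-01,  8.59778196e-01,
         1.04026761e+03],
       [ 0.00000000e+00,  0.00000000e+00,  0.00000000e+00,
         1.00000000e+00]])}
top {'fx': 465.4004864896597, 'fy': 465.4004864896597, 'cx': 307.9027296962106, 'cy': 235.62733049070863, 'dist': array([-0.02449123,  0.        ,  0.        ,  0.        ,  0.        ]), 'pose': array([[ 3.06708042e-02,  9.78496874e-01, -2.03968551e-01,
         3.39871835e+02],
       [-9.99522087e-01,  2.92371240e-02, -1.00393506e-02,
         5.60359764e+01],
       [-3.86001932e-03,  2.04178987e-01,  9.78925963e-01,
         1.26048835e+03],
       [ 0.00000000e+00,  0.00000000e+00,  0.00000000e+00,
         1.00000000e+00]])}
{'fx': 339.14807106443624, 'fy': 339.14807106443624, 'cx': 317.6050060898994, 'cy': 244.2606794755837, 'dist': array([0.02184775, 0.        , 0.        , 0.        , 0.        ]), 'tool_from_camera': array([[-4.81253918e-04,  9.65707331e-01,  2.59632663e-01,
         7.05324030e+01],
       [ 9.99999884e-01,  4.70716370e-04,  1.02759079e-04,
        -2.28831019e-01],
       [-2.29781483e-05,  2.59632682e-01, -9.65707445e-01,
        -8.26073988e+01],
       [ 0.00000000e+00,  0.00000000e+00,  0.00000000e+00,
         1.00000000e+00]])} [ 9.91181347e-01  1.32510645e-01 -7.16437612e-05 -6.79682316e-04] 0.1
```

View pics/top0.png

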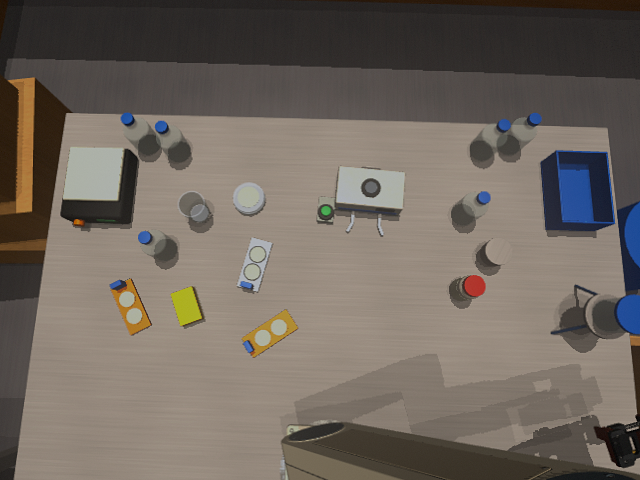

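View pics/scene0.png

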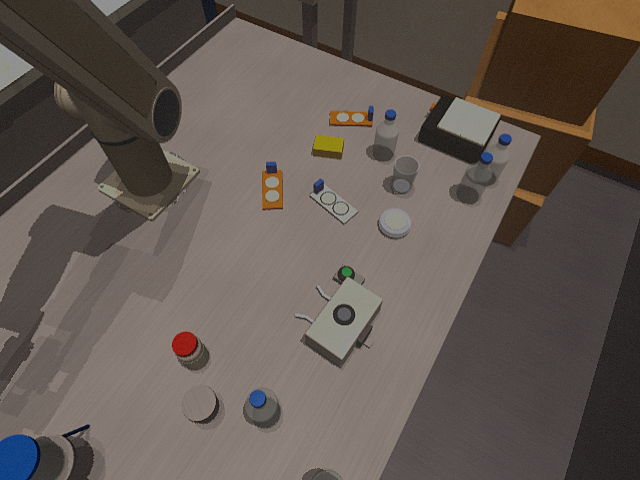

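The top view shows the silver carrier at (255,264) with its blue grip at (246,285). The reader's head is at (370,188), the rails at about (350,220) and (380,225), and the green button at (325,210). The orange look-alikes are at (130,305) and (270,333). The scene view agrees.

```bash
cat > h.py <<'E'
from station import env,set_gripper,viewer,workorder
import cv2,numpy as np
from scipy.spatial.transform import Rotation as R
def snap(n):
    p=viewer.camera_params(n)
    if n=="wrist":
        s=env.read_state(); T=np.eye(4); T[:3,:3]=R.from_quat(s["orientation"]).as_matrix(); T[:3,3]=s["tool_pos"]
        p["pose"]=T@p["tool_from_camera"]
    return viewer.camera(n),p
def cast(p,uv,z):
    K=np.array([[p["fx"],0,p["cx"]],[0,p["fy"],p["cy"]],[0,0,1]])
    q=cv2.undistortPoints(np.float64(uv).reshape(-1,1,2),K,p["dist"]).reshape(-1,2)
    d=np.c_[q[:,0],-q[:,1],-np.ones(len(q))]@p["pose"][:3,:3].T; o=p["pose"][:3,3]
    return (o+d*((z-o[2])/d[:,2])[:,None])[:,:2]
def blobs(m,roi,amin=15):
    x0,y0,x1,y1=roi; k=np.zeros_like(m); k[y0:y1,x0:x1]=m[y0:y1,x0:x1]
    c=cv2.findContours(k,cv2.RETR_EXTERNAL,cv2.CHAIN_APPROX_NONE)[0]
    return sorted([a for a in c if cv2.contourArea(a)>amin],key=cv2.contourArea,reverse=True)
def down(th):  # tool pointing down, tool x along world heading th
    return (R.from_euler('z',th)*R.from_euler('x',np.pi)).as_quat()
E
python3 - <<'E'
from h import *
im,p=snap("top"); h=cv2.cvtColor(im,cv2.COLOR_BGR2HSV)
blue=cv2.inRange(h,(100,120,50),(130,255,255)); green=cv2.inRange(h,(45,100,60),(85,255,255))
for n,m,r,z in(("grip",blue,(230,270,262,300),50),("btn",green,(310,195,340,225),25)):
    for c in blobs(m,r,5): u=cv2.minAreaRect(c)[0]; print(n,u,cv2.contourArea(c),cast(p,[u],z))
w=cv2.inRange(h,(0,0,150),(180,45,255))
for n,r,z in(("reader",(325,155,415,220),75),("plate",(230,230,280,300),10)):
    for c in blobs(w,r,60)[:2]:
        b=cv2.boxPoints(cv2.minAreaRect(c)); q=cast(p,b,z); print(n,q.round(1).tolist(),q.mean(0),np.linalg.norm(q-np.roll(q,1,0),axis=1))
E
```

```text
grip (245.85000610351562, 284.45001220703125) 40.0 [[457.49485602 225.93295232]]
btn (325.5, 210.5) 64.0 [[669.10302679  22.62462487]]
reader [[810.6, 28.9], [817.9, -211.6], [639.7, -208.6], [632.7, 24.8]] [725.25753875 -91.64383852] [177.97134033 240.57114091 178.2547766  233.44374727]
plate [[609.8, 283.9], [613.9, 148.9], [425.3, 140.7], [421.2, 271.7]] [517.54884561 211.31079229] [189.03368051 135.09724406 188.75184819 131.08508372]
```

```bash
python3 - <<'E'
from h import *
set_gripper(60)
import pickle
d={}
for n,(x,y) in(("rd",(590,-60)),("ca",(500,200))):
    env.reach([x,y,300],down(0)); im,p=snap("wrist"); d[n]=(im,p); cv2.imwrite(f"pics/{n}.png",im)
pickle.dump(d,open("d.pkl","wb")); print(env.read_state()["time_s"])
h=cv2.cvtColor(d["rd"][0],cv2.COLOR_BGR2HSV)
E
```

```text
4.3917
```

View pics/rd.png

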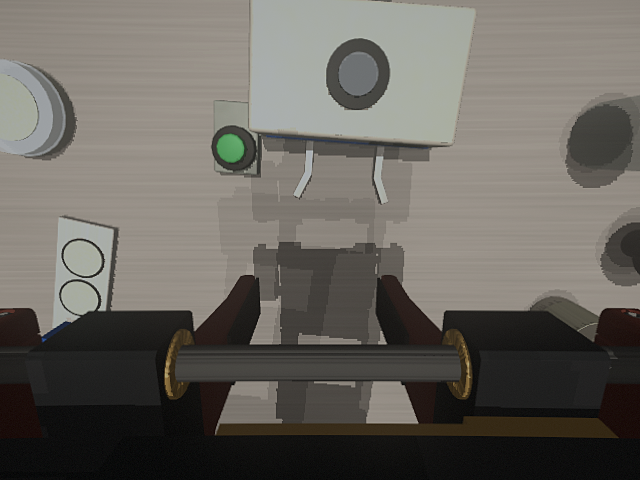

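View pics/ca.png

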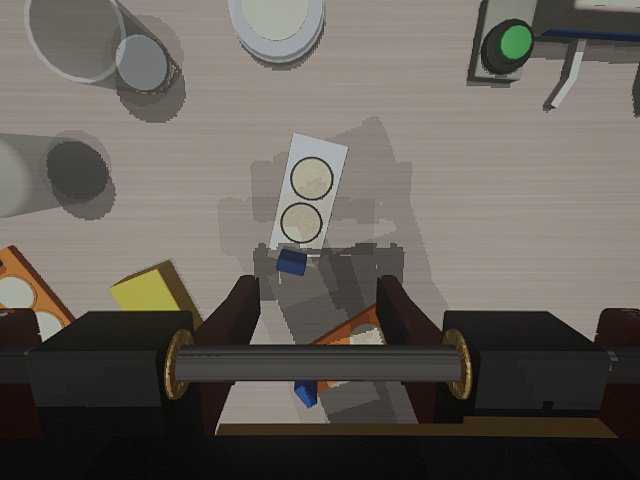

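The reader view shows the head's front edge from (249,132) to (452,147), straight rails near (310,160) and (379,163), and the button at (231,148). The carrier view shows the discs at (312,178) and (301,223) and the grip at (291,262). Next I measure these precisely.

```bash
python3 - <<'E'
from h import *
import pickle; d=pickle.load(open("d.pkl","rb"))
im,p=d["ca"]; h=cv2.cvtColor(im,cv2.COLOR_BGR2HSV)
for c in blobs(cv2.inRange(h,(100,120,40),(130,255,255)),(265,240,320,290)):
    r=cv2.minAreaRect(c); print("grip",r, cast(p,[r[0]],45),cast(p,cv2.boxPoints(r),50).round(1).tolist())
for x,y in((312,178),(301,223),(285,240),(270,200),(200,200),(330,160)): print("hsv",x,y,h[y,x],end=" ")
print()
# plate: bluish-neutral vs warm bench: b-r
df=im[...,0].astype(int)-im[...,2]
m=((df>-2)&(h[...,2]>110)).astype(np.uint8)*255
for c in blobs(m,(255,120,365,275),500)[:2]:
    c=cv2.convexHull(c); r=cv2.minAreaRect(c); q=cast(p,cv2.boxPoints(r),10); print("plate",q.round(1).tolist(),q.mean(0),np.linalg.norm(q-np.roll(q,1,0),axis=1))
disc=cv2.inRange(h,(20,25,150),(45,90,255))
for c in blobs(disc,(270,140,350,250),300): r=cv2.minEnclosingCircle(c); print("disc",r,cast(p,[r[0]],11))
im,p=d["rd"]; h=cv2.cvtColor(im,cv2.COLOR_BGR2HSV)
df=im[...,0].astype(int)-im[...,2]; print("bench df",df[300,500],"rail",im[160,310],im[170,379],"head",im[60,280])
for c in blobs(cv2.inRange(h,(45,100,60),(85,255,255)),(205,120,260,180)):
    r=cv2.minEnclosingCircle(c); print("btn",r,[cast(p,[r[0]],z).round(1).tolist() for z in(20,30,40)], np.linalg.norm(np.diff(cast(p,[[r[0][0]-r[1],r[0][1]],[r[0][0]+r[1],r[0][1]]],30),axis=0)))
m=((df>-8)&(h[...,2]>120)).astype(np.uint8)*255
for c in blobs(m,(285,152,400,210),60)[:3]:
    pts=c.reshape(-1,2); print("rail",pts.min(0),pts.max(0))
    for y in range(153,206,5):
        xs=pts[pts[:,1]==y][:,0]
        if len(xs): print(y,xs.min(),xs.max(),cast(p,[[xs.min(),y],[xs.max(),y]],14).round(1).tolist())
hd=max(blobs(m,(235,0,490,155),5000),key=cv2.contourArea); e=[]
for x in range(262,440,6):
    ys=hd.reshape(-1,2)[hd.reshape(-1,2)[:,0]==x][:,1]; e.append([x,ys.max()])
q=cast(p,e,75); f=np.polyfit(q[:,1],q[:,0],1); print("front edge x=a*y+b",f,np.abs(np.polyval(f,q[:,1])-q[:,0]).max()); print(cast(p,[[249,132],[452,147]],75), cv2.boxPoints(cv2.minAreaRect(hd)))
E
```

```text
grip ((290.45758056640625, 266.70159912109375), (28.171932220458984, 11.279073715209961), 11.888657569885254) [[456.01432926 228.01364594]] [[454.9, 243.1], [466.8, 240.4], [460.5, 212.1], [448.5, 214.7]]
hsv 312 178 [ 27  32 170] hsv 301 223 [ 24  38 162] hsv 285 240 [ 50   9 174] hsv 270 200 [ 18  25 123] hsv 200 200 [ 17  27 151] hsv 330 160 [103  13 178] 
plate [[526.9, 240.0], [591.8, 224.7], [580.7, 168.1], [514.7, 180.7]] [553.5402653  203.38844022] [60.50462082 66.61108172 57.66189151 67.15537669]
disc ((311.3731384277344, 178.38177490234375), 19.450031280517578) [[544.7658733  206.13872966]]
disc ((300.65625, 222.625), 18.530715942382812) [[496.25446653 218.37921454]]
bench df -16 rail [180 177 172] [171 175 170] head [169 173 168]
btn ((229.58642578125, 147.97222900390625), 14.70581340789795) [[[665.3, 29.5]], [[665.2, 27.0]], [[665.1, 24.6]]] 29.2466594808517
rail [294 152] [312 196]
153 306 312 [[660.4, -48.6], [660.4, -54.9]]
158 306 311 [[655.3, -48.5], [655.3, -53.8]]
163 305 311 [[650.2, -47.4], [650.2, -53.7]]
168 305 311 [[645.1, -47.3], [645.1, -53.7]]
173 304 311 
[... 249 characters left out ...]
 [[655.2, -122.1], [655.1, -128.4]]
163 376 382 [[650.1, -122.3], [650.0, -128.7]]
168 375 381 [[644.9, -121.5], [644.9, -127.9]]
173 375 381 [[639.7, -121.8], [639.7, -128.1]]
178 374 380 [[634.5, -120.9], [634.5, -127.3]]
183 376 381 [[629.2, -123.3], [629.2, -128.6]]
188 377 383 [[623.9, -124.6], [623.9, -131.0]]
193 379 384 [[618.6, -127.0], [618.6, -132.4]]
198 381 383 [[613.2, -129.4], [613.2, -131.6]]
203 382 382 [[607.7, -130.8], [607.7, -130.8]]
front edge x=a*y+b [6.40860482e-02 6.82179562e+02] 6.9367995994854255
[[ 677.77182207   -1.73940822]
 [ 664.97263018 -177.3567164 ]] [[244.47789   127.83184  ]
 [253.41594    -6.2389393]
 [473.5044      8.433632 ]
 [464.56635   142.50441  ]]
```

Rails check out: the inner gap measures 67.6 mm against 66, and the elbow lies 36 mm before the front edge. That puts the mouth near (671,-89.5) with heading about -0.065. The grip is at about (457.5,227.5) with heading about -0.24. I'll grasp it and slide it to in front of the rails.

```bash
python3 - <<'E'
from h import *
g=[457.5,227.5]
env.reach([*g,180],down(-.24)); 
print(env.move_l([*g,95],rate=80,f_stop=6))
set_gripper(20); s=env.read_state(); print(s["width"],s["grip_force"],s["force"])
a=-.065; u=np.array([np.cos(a),np.sin(a)]); M=np.array([671.4,-89.5]); q=M-212*u
print(q,env.move_l([*q,95],rot=down(a),rate=90,f_stop=25))
s=env.read_state(); print(s["tool_pos"],s["force"],s["time_s"])
im,p=snap("wrist"); cv2.imwrite("pics/pre.png",im); import pickle; pickle.dump((im,p),open("pre.pkl","wb"))
E
```

```text
False
30.071633223777145 30.000473856925964 [-0.23080266 -0.38352023  2.76242927]
[459.84769234 -75.72970137] False
[458.89300944 -76.04549513  95.13453796] [-0.08315665  6.36791064  9.0982507 ] 10.2833
```

View pics/pre.png

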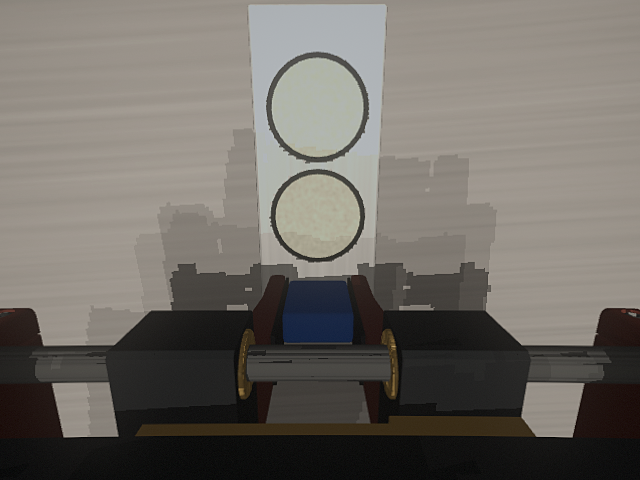

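The carrier is held square: nose edge at row 4, from (249,4) to (386,4), grip centred between the fingers. I'll check its lateral offset and yaw from the plate edges.

```bash
python3 - <<'E'
from h import *
import pickle; im,p=pickle.load(open("pre.pkl","rb"))
g=cv2.cvtColor(im,cv2.COLOR_BGR2HSV)[...,1].astype(int); df=im[...,0].astype(int)-im[...,2]
a=-.065; u=np.array([np.cos(a),np.sin(a)]); v=np.array([-u[1],u[0]]); M=np.array([671.4,-89.5])
P=[]
for y in range(12,100,8):
    r=np.where(df[y,200:440]>-4)[0]+200
    q=(cast(p,[[r.min(),y],[r.max()+1,y]],10)-M); P.append([*(q@u),*(q@v)])
P=np.array(P); print(P[::3].round(1)); c=(P[:,2]+P[:,3])/2; print("centre fit",np.polyfit(P[:,0],c,1),"width",(P[:,2]-P[:,3]).mean())
# fine rails relative to the same frame
im,p=pickle.load(open("d.pkl","rb"))["rd"]; df=im[...,0].astype(int)-im[...,2]; o=[]
for y in range(154,174,2):
    l=np.where(df[y,295:320]>-8)[0]+295; r=np.where(df[y,365:392]>-8)[0]+365
    if len(l)and len(r):
        q=cast(p,[[l.min(),y],[l.max()+1,y],[r.min(),y],[r.max()+1,y]],14)-M; o.append([(q@u).mean(),*(q@v)])
o=np.array(o); print(o.round(1)); m=o[:,1:].mean(1); print("rail mid fit",np.polyfit(o[:,0],m,1),m.mean())
z=env.read_state()["tool_pos"]; t=[459.85,-75.73]
for k in range(1,6):
    env.move_l([*t,95+.3*k],rate=10); s=env.read_state(); print(95+.3*k,s["force"].round(1) if hasattr(s["force"],"round") else s["force"])
    if s["force"][2]<2: break
E
```

```text
[[ -84.6  -84.6   29.2  -29.5]
 [ -93.6  -93.6   29.3  -29.1]
 [-103.  -103.    28.9  -29.2]
 [-112.6 -112.6   29.   -29.3]]
centre fit [0.00551879 0.45450582] width 58.3363296189903
[[-12.1  40.1  31.7 -25.8 -48.8]
 [-14.2  40.   33.7 -27.1 -41.8]
 [-16.2  39.9  33.6 -31.5 -42. ]
 [-18.2  39.7  31.3 -30.7 -41.2]
 [-20.3  40.7  32.3 -32.  -40.4]
 [-22.3  40.6  32.1 -32.2 -41.6]
 [-24.4  40.5  32.  -31.3 -40.8]
 [-26.5  40.4  33.  -31.6 -41.1]
 [-28.6  40.2  32.8 -31.8 -40.2]
 [-30.6  40.1  33.8 -32.  -41.5]]
rail mid fit [-0.00649206 -0.06347432] 0.07507857958798034
95.3 [-2.4  0.2  4.9]
95.6 [-2.6  0.2  0.4]
```

Carrier and rails agree to about 0.5 mm and 0.01 rad, so I push.

```bash
python3 - <<'E'
from h import *
a=-.067; u=np.array([np.cos(a),np.sin(a)]); v=np.array([-u[1],u[0]]); M=np.array([671.4,-89.5])
def go(n,rate,f):
    q=M+(n-132)*u; r=env.move_l([*q,95.6],rot=down(a),rate=rate,f_stop=f); s=env.read_state(); F=np.array(s["force"]); t=np.array(s["tool_pos"])
    print(n,r,"nose",round((t[:2]-M)@u+132,2),"F u,v,z",(F[:2]@u).round(2),(F[:2]@v).round(2),F[2].round(2),"t",s["time_s"]); return r
if not go(-30,50,8) and not go(0,30,8) and not go(38,40,8):
    go(104,9,4.5)
E
```

```text
-30 False nose -30.46 F u,v,z -0.42 0.16 -3.59 t 11.9833
0 False nose -0.27 F u,v,z 1.61 0.21 -2.13 t 13.1333
38 False nose 37.65 F u,v,z -0.13 0.3 -2.8 t 14.2333
104 True nose 96.09 F u,v,z -0.49 0.06 5.76 t 19.8167
```

Stopped early, and on a vertical change rather than axial force. I'll continue in small steps while watching the axial force.

```bash
cat > push.py <<'E'
from h import *
a=-.067; u=np.array([np.cos(a),np.sin(a)]); v=np.array([-u[1],u[0]]); M=np.array([671.4,-89.5])
def st():
    s=env.read_state(); F=np.array(s["force"]); t=np.array(s["tool_pos"])
    return (t[:2]-M)@u+132,F[:2]@u,F[:2]@v,F[2],t[2],s["width"],s["time_s"],F,s["wrist_torque"]
def go(n,rate,f,z=95.6):
    r=env.move_l([*(M+(n-132)*u),z],rot=down(a),rate=rate,f_stop=f); x=st(); print(n,r,np.round(x[:7],2)); return r,x
E
python3 - <<'E'
from push import *
x=st(); print(np.round(x[:7],2)); n0=x[0]; F0=x[1]
for k in range(1,9):
    r,x=go(n0+k,10,7)
    if x[1]<-5 or r: break
E
```

```text
[ 9.609e+01 -4.900e-01  6.000e-02  5.760e+00  9.517e+01  2.977e+01
  1.982e+01]
97.09140164720381 False [96.12 -6.33 -0.75  3.16 95.19 29.48 20.23]
```

```bash
python3 - <<'E'
from push import *
for n in (97.1,97.5,97.9,98.3):
    r,x=go(n,5,4); env.hold(.2); x=st(); print("  held",np.round(x[:7],2))
    if x[1]<-9: break
E
```

```text
97.1 False [ 9.614e+01 -5.300e+00 -2.000e-02  3.300e+00  9.519e+01  2.998e+01
  2.048e+01]
  held [96.09 -5.74 -0.24  3.94 95.16 29.99 20.68]
97.5 False [96.16 -6.91  0.57  4.6  95.17 29.99 20.93]
  held [ 9.616e+01 -6.860e+00  2.000e-02  4.880e+00  9.518e+01  2.991e+01
  2.113e+01]
97.9 False [96.23 -8.35  0.18  5.57 95.16 29.91 21.38]
  held [96.25 -8.32 -0.7   5.31 95.17 29.86 21.58]
98.3 False [96.44 -9.    0.19  5.9  95.17 30.09 21.83]
  held [96.45 -8.74 -0.41  6.49 95.16 29.63 22.03]
```

```bash
python3 - <<'E'
from push import *
for n,z in ((98.3,96.0),(98.3,96.4),(98.7,96.4),(99.1,96.4)):
    go(n,5,5,z); env.hold(.2); x=st(); print("  held",np.round(x[:7],2))
    if x[1]<-9.5: break
E
```

```text
98.3 False [96.65 -7.16 -0.66  2.04 95.21 29.61 22.28]
  held [96.64 -6.   -0.42  2.73 95.22 29.77 22.48]
98.3 False [96.75 -5.39 -0.96 -0.14 95.42 29.95 22.73]
  held [96.74 -5.52 -0.28  0.24 95.42 29.79 22.93]
98.7 False [96.94 -6.51 -0.42  0.81 95.4  29.8  23.18]
  held [ 9.694e+01 -6.540e+00 -9.000e-02  9.000e-01  9.542e+01  3.026e+01
  2.338e+01]
99.1 False [97.15 -7.06 -0.34  1.74 95.41 29.85 23.63]
  held [97.11 -7.45  1.07  2.24 95.39 29.65 23.83]
```

With little vertical load, each further 0.2 mm costs about 1 N. That matches the 4 N/mm firm buffer, so the carrier is home. I'll release it, lift off, look again and triangulate the button.

```bash
python3 - <<'E'
from push import *
import pickle
set_gripper(39); x=st(); print(np.round(x[:7],2))
q=np.array(env.read_state()["tool_pos"])
env.move_l([q[0],q[1],200],rate=80,f_stop=15)
env.move_l([*(M-60*u),330],rate=150)
im,p=snap("wrist"); cv2.imwrite("pics/home.png",im); pickle.dump((im,p),open("home.pkl","wb")); print(env.read_state()["time_s"])
d=pickle.load(open("d.pkl","rb")); V=[]
for (i,pp),roi in((d["rd"],(205,120,260,180)),(d["ca"],(490,15,545,70)),((im,p),(0,0,300,300))):
    h=cv2.cvtColor(i,cv2.COLOR_BGR2HSV); b=blobs(cv2.inRange(h,(45,100,60),(85,255,255)),roi)[0]; V.append((cv2.fitEllipse(b)[0],pp)); print(cv2.fitEllipse(b))
for z in(20,25,30,35,40): print(z,[cast(pp,[c],z)[0].round(1).tolist() for c,pp in V])
E
```

```text
[99.54  0.26 -0.27 -0.2  96.52 38.86 24.22]
26.75
((230.2174530029297, 147.7665557861328), (26.172340393066406, 28.676620483398438), 154.1962127685547)
((515.3696899414062, 41.65938949584961), (29.11692237854004, 35.11677169799805), 32.47044372558594)
((212.64320373535156, 175.4407196044922), (23.258914947509766, 25.563859939575195), 150.9833221435547)
20 [[665.5, 28.9], [671.2, 12.9], [664.4, 30.1]]
25 [[665.5, 27.6], [669.8, 15.5], [664.6, 28.5]]
30 [[665.4, 26.4], [668.4, 18.0], [664.8, 27.0]]
35 [[665.3, 25.2], [667.0, 20.6], [665.0, 25.5]]
40 [[665.3, 23.9], [665.6, 23.2], [665.3, 23.9]]
```

View pics/home.png

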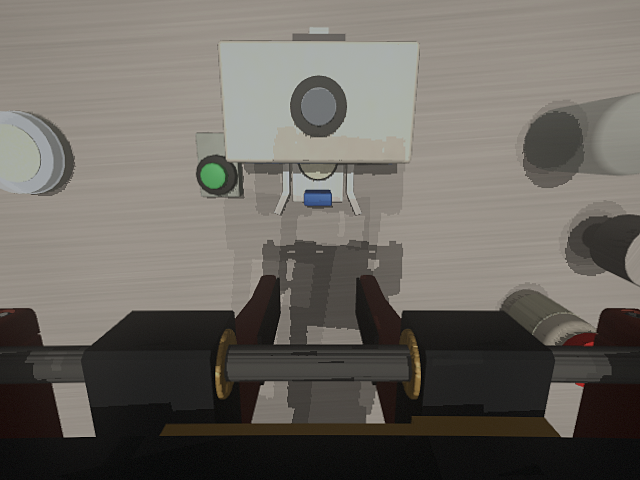

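The carrier is in the tunnel with its grip at (318,199), centred between the rails. Three views agree on the button top at about (665.4,23.7,40.5). Pressing.

```bash
python3 - <<'E'
from push import *
import pickle
set_gripper(0); b=[665.4,23.7]
env.reach([*b,160],down(a)); 
def rd(t): s=env.read_state(); print(t,np.round(s["tool_pos"],2),np.round(s["force"],2),round(s["time_s"],2))
rd("above")
print(env.move_l([*b,127],rate=60,f_stop=4)); rd("near")
print(env.move_l([*b,119],rate=10,f_stop=1.2)); rd("touch")
for z in np.arange(119,105,-1.0):
    env.move_l([*b,z],rate=12); s=env.read_state(); rd(z)
    if s["force"][2]>11: break
E
```

```text
above [666.01  23.26 161.07] [ 0.6  -0.2  -0.08] 28.33
False
near [665.41  23.69 126.77] [ 0.5  -0.19  0.04] 29.03
True
touch [665.43  23.72 120.7 ] [0.44 0.57 2.4 ] 29.64
119.0 [665.55  23.72 119.05] [0.73 0.27 2.62] 29.92
118.0 [665.52  23.72 118.07] [0.18 0.32 2.73] 30.17
117.0 [665.48  23.7  117.01] [1.28 0.47 3.41] 30.42
116.0 [665.51  23.72 116.33] [-0.45  0.15  6.22] 30.67
115.0 [665.6   23.71 116.21] [-3.56  0.57 12.9 ] 30.92
```

```bash
python3 - <<'E'
from push import *
b=[665.4,23.7]
for z in (116,117,118,119,120,120.5,121,121.5,122,122.5,123,124):
    env.move_l([*b,z],rate=12); s=env.read_state(); print(z,np.round(s["tool_pos"][2],2),np.round(s["force"],2),round(s["time_s"],2))
env.move_l([*b,175],rate=120)
im,p=snap("wrist"); cv2.imwrite("pics/btn.png",im[120:]) 
print(env.read_state()["time_s"])
E
```

```text
116 116.35 [-0.57  0.59  8.16] 31.17
117 116.92 [1.   0.44 3.7 ] 31.42
118 117.97 [2.1  0.28 3.37] 31.67
119 119.02 [2.33 0.25 2.15] 31.92
120 120.0 [0.51 0.09 2.4 ] 32.17
120.5 120.44 [1.34 0.66 2.65] 32.42
121 120.93 [1.37 0.22 1.58] 32.67
121.5 121.41 [1.38 0.17 0.98] 32.92
122 121.92 [ 1.01 -0.16  2.27] 33.17
122.5 122.4 [-0.   -0.21  0.33] 33.42
123 122.79 [-0.04 -0.11  0.98] 33.67
124 124.02 [ 0.08  0.41 -0.39] 33.92
34.5417
```

View pics/btn.png

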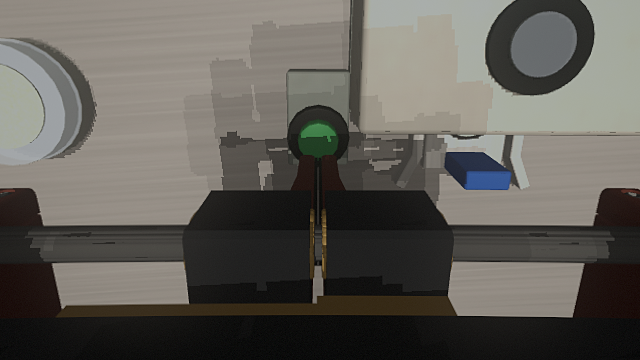

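The button travelled from contact at about 122.2 to a hard bottom at 116.2, the full 6 mm, and it sprang back. The last picture shows it up at (318,138) and the grip still in place at (480,170). Robot clear, signing off.

```bash
python3 - <<'E'
from push import *
s=env.read_state(); env.move_l([620,23,260],rate=150); env.hold(.3); print(env.read_state()["time_s"]); print(workorder.sign_off())
E
```

```text
35.6333
the job is handed in; nothing more can be done
None
```

I slid the carrier home against the firm buffer (the tool never read more than about 9 N along the push), released it, pressed the green button its full 6 mm and let it spring back, and signed off at 35.6 s; I did not re-measure the carrier's depth after letting it go.

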